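# Release a reference module from a test jig and put it away

### The job

Turn the black round knob on the test jig clockwise until its detent clicks past and the retaining plate is held clear of the small aluminium module, which takes more than one grasp. Then lift the module out of the jig's socket and set it, without dropping it, upright and fully down in its own storage cradle, the one whose oblong recess matches its footprint (not the square or the round one). Leave the knob clicked over and the other loose things where they are.

Things in the scene. Friction and masses are not known exactly. Their poses are not given: they have to be found in the camera images.
- jig: fixed test jig: aluminium plate 100 x 180 x 20 mm lying on the table, origin at the centre of its underside, z up. The knob's vertical axis stands at x 0, y -35 mm; the socket at x 0, y +40 mm. The barrel of the detent's spring roller (12 x 26 mm, up to z 42 mm) stands at y -78 mm, beyond the knob.
- knob_grip (a point): on the knob's axis, 86 mm above the table. The knob is a fluted black cylinder of 40 mm diameter, from z 72 to 98 mm; below it a 18 mm neck and the steel retaining plate (fan of three blades, z 61 to 65 mm, reaching 86 mm from the axis) turn with it. The plate covers the module (clearance 3 mm) until turned well away. The point turns with the knob.
- latch (a joint): turn of the knob and its plate, rad, clockwise seen from above: 0 with the plate over the module. It turns easily, stays where it is left, meets the detent (about 0.45 N m, needs a firm grip) from about 1.9, is at the top of the click at 2.15 to 2.2 and then is pushed on past 2.35; end stop at 2.6. Let go before the click it springs back to 1.9.
- socket (a point): centre of the floor of the jig's socket, 8 mm above the table; axes of the jig. The pocket is 12 mm deep, 33 mm (x) by 47 mm (y), its mouth at z 20 mm.
- module: the aluminium module to put away: oblong block 30 (x) x 44 (y) x 50 (z) mm with a dark band round its top, about 0.15 kg, origin at the centre of its underside. It starts upright in the socket, its top 58 mm above the table.
- slot_rect: its own cradle: fixed grey block 66 (x) x 76 (y) x 22 mm, origin at the centre of its underside, z up; in its top an oblong recess 34 (x) x 48 (y) mm, 14 mm deep. A white tag with an oblong mark lies at its -x side. The three cradles stand in a row in any order.
- slot_rect_floor (a point): centre of the floor of the oblong recess, 8 mm above the table; axes of its cradle.
- slot_round: another cradle of the same size, with a round recess (40 mm) that holds the black can.
- slot_square: another cradle of the same size, with an empty square recess (50 mm) that belongs to the big module; the small module must not go there.
- can: bystander: black round can, 36 mm diameter, 55 mm high, standing in the round cradle; origin at the centre of its underside.
- big_module: bystander: aluminium block 46 x 46 x 50 mm, standing on the table; origin at the centre of its underside.
- bottle: bystander: small bottle, 40 mm diameter, 120 mm high, origin under its centre.
- dish: bystander: copper dish, 64 mm wide, 22 mm high, origin under its centre.
- pot: bystander: potentiometer, 24 mm diameter, 33 mm high with its shaft up, origin under its centre.
- screwdriver: bystander: screwdriver 170 mm long, lying on the table beyond the cradles; origin under its middle.
Mind the look-alikes: they are no part of the job. What is shaped like the module but purple or yellow is not meant.

How it is judged:
By the outcome, as a careful person would: the job done as asked, in the order asked, and still so for the second after the job is handed in, with the robot touching nothing.
It also fails if it takes over 58 s, if anything falls off the work surface, if the arm or the gripper's body presses on something with over 40 N, if the wrist force passes 120 N, or if a joint passes its speed limit or range.

### The arm

A 6-joint arm with a two-finger parallel gripper is mounted at the origin on the work surface. World frame = base frame: x ahead of the robot, y to its left, z up, the work surface at z = 0. Lengths are in mm, angles in degrees, forces in N, time in s.
With the tool pointing down it reaches from about 300 to 850 mm from the base axis. Payload 4.2 kg.
Tool frame: the origin (TCP) lies midway between the tips of the shut fingers; the grasp point (between the pads) lies 19 mm behind it; z points along the fingers, y is the line along which they close (so a half turn about z gives the same grasp; the last joint's range is limited). The gripper opens to 91 mm and grips with 3 to 60 N. Pads are 32 mm wide; open, the fingers measure 118 mm over their backs; the gripper's body (76 mm by 178 mm) begins 60 mm behind the grasp point.
Start: joints at [-78.151, 18.312, 89.639, -0, 72.044, -1.146], TCP at [129.297, -560.291, 213.976] pointing down, gripper open.
Joint ranges: [-177.97, 177.97], [-48.28, 115.42], [12.27, 149.76], [-77.06, 257.06], [2.81, 150.46], [-146.56, 146.56]. Speed limits (degrees/s): [147.25, 147.25, 180, 180, 180, 180].

### API

Orientations are given as [roll, pitch, yaw] about the fixed x, y, z axes, in that order (R = Rz(yaw) Ry(pitch) Rx(roll)).
In Python, from workcell import state, grab_frame, camera_model, workorder gives the robot as it stands.
- The arm moves only by the tool carry_out, never from a script. Its argument "commands" is a list of rows, each a list of 7 numbers: the turn, a rotation vector about the tool's x, y, z in degrees, then the shift along the tool's x, y, z in mm, then the opening, from -1 (shut) to 1 (fully open). In form: [[ax, ay, az, dx, dy, dz, hand], ...]. A call has 1 to 20 rows; each row is the pose to reach, as a shift and turn from the pose commanded when the call began, along the tool's axes at that moment; what a row does not reach only later rows make up. A row lasts 1/10 s, in which the tool goes at most 50 mm and 8.59 degrees, less where a joint would pass 70% of its speed; a pose out of reach is approached as far as the arm can. A call with a gripper value outside its range is refused whole. The fingers move at their own pace and stop on an object; "force" is the grip in N (left out, the last holds). Time passes only in rows, so rows that repeat a pose let the fingers close. It gives the time, the measured TCP pose, the force, the opening and the grip force at its end, in the units of the state.
- state(): the state, without advancing time (a new reading comes with each control period).
- grab_frame(name): name is "side" or "top" or "wrist"; returns the picture (384x512x3 uint8, red, green, blue); there is no depth.
- camera_model(name): a dict with "fx", "fy", "cx", "cy" (pixels), "dist" ([k1, k2, p1, p2, k3] as OpenCV has them; the pictures are not rectified), "origin" and "rotation" of the camera in the world; the wrist camera has in their place "mount" (4x4, takes a point from camera to tool coordinates, whose origin is the TCP and whose axes are the flange's). Camera axes: x right, y up, looking along -z (the intrinsics and any distortion apply to the point x, -y, -z); pixel columns grow to the right and rows downward; lengths in mm; the calibration is good to about 2 mm. A picture is of the moment at which its call begins: read the wrist's pose just before it. camera_model takes no time and is no camera call.
- workorder.job_done(): hands the job in; it is judged then, once.
The state is a dict: "time_s": time; "qpos": joint angles; "qvel": joint speeds; "effort": joint torques, N m; "ee_pos": TCP position; "ee_rot": TCP orientation; "force": force on the tool from outside, world axes, zero at the start; "torque": the same for the moment, N m; "gripper_width": finger opening in mm; "gripper_force": force on a finger pad.
Only numpy, scipy, OpenCV 4.12 (cv2) and the standard library are available. Lean on these libraries where they do the work, as an engineer would, in place of code of your own. Each camera call takes 0.05 s, during which the arm holds its last target. There are 200 camera calls.

## Working session

There is one attempt and no reset: what is moved stays moved. The work goes in short steps, Python scripts to look and compute and a tool call to move; the robot and the scene stay as the last step left them, time stands still between calls to the robot, and variables do not carry over. Pictures are saved under pics/ and viewed, at most 10 in all, crops included, and the job is handed in when it is done.

Besides the shell and the picture viewer there is one more tool, called after "Call:" as name(argument=value, ...), one argument or row to a line, values as JSON. carry_out: Moves the arm, as the interface text tells. Its arguments: {"type":"object","properties":{"commands":{"type":"array"},"force":{"type":"number"}},"required":["commands"]}

```bash
mkdir -p pics; ls
python3 - <<'E'
from workcell import state, grab_frame, camera_model
import cv2,numpy as np
s=state();print(s)
for n in("side","top","wrist"):
    m=camera_model(n);print(n,m)
    im=grab_frame(n);np.save(f'pics/{n}0.npy',im);cv2.imwrite(f'pics/{n}0.png',im[:,:,::-1])
a=np.hstack([cv2.imread('pics/side0.png'),cv2.imread('pics/top0.png')])
E
```

```text
pics
{'time_s': 0.0, 'qpos': array([-7.81516398e+01,  1.83525779e+01,  8.97060622e+01,  2.34929136e-03,
        7.20444224e+01, -1.14503307e+00]), 'qvel': array([ 0.01133845,  0.09095172,  0.09123849,  0.00420295,  0.05399106,
       -0.06296231]), 'effort': array([ 9.79617471e-04, -4.12456262e+01, -2.31968611e+01,  7.29539269e-02,
        4.57691553e-02, -1.24837643e-04]), 'ee_pos': array([ 129.20059329, -559.7778362 ,  213.11322802]), 'ee_rot': array([-1.79897003e+02, -4.29264421e-03,  1.29926631e+01]), 'force': array([ 0.64503905, -0.89389588,  0.15480528]), 'torque': array([0.00992261, 0.05209493, 0.00413044]), 'gripper_force': 0.0, 'gripper_width': 90.86947283496299}
side {'fx': 498.14857277411693, 'fy': 498.14857277411693, 'cx': 249.53775072960906, 'cy': 193.93276410994727, 'dist': array([-0.15080553,  0.        ,  0.        ,  0.        ,  0.        ]), 'origin': array([ 80.11126482, 768.25251041, 964.58807103]), 'rotation': array([  45.00582136,   -0.40608914, -143.62546946])}
top {'fx': 357.78425410097566, 'fy': 357.78425410097566, 'cx': 256.20283430915725, 'cy': 188.58706790754007, 'dist': array([-0.11046181,  0.        ,  0.        ,  0.        ,  0.        ]), 'origin': array([512.44601603,  31.17707929, 882.66519807]), 'rotation': array([  6.7296338 ,   0.15904352, -90.56526216])}
wrist {'fx': 292.59419942029325, 'fy': 292.59419942029325, 'cx': 247.13567105044586, 'cy': 187.5750675063285, 'dist': array([-0.05281945,  0.        ,  0.        ,  0.        ,  0.        ]), 'mount': array([[-2.10222676e-04,  9.58222674e-01,  2.86023187e-01,
         8.13703496e+01],
       [ 9.99999969e-01,  2.39962605e-04, -6.89277667e-05,
        -1.45100447e+00],
       [-1.34683018e-04,  2.86023164e-01, -9.58222694e-01,
        -1.70260021e+02],
       [ 0.00000000e+00,  0.00000000e+00,  0.00000000e+00,
         1.00000000e+00]])}
```

View pics/top0.png

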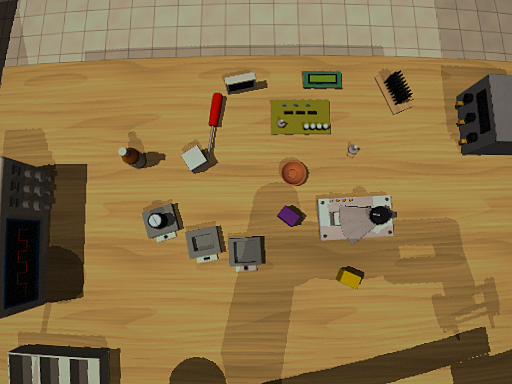

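View pics/side0.png

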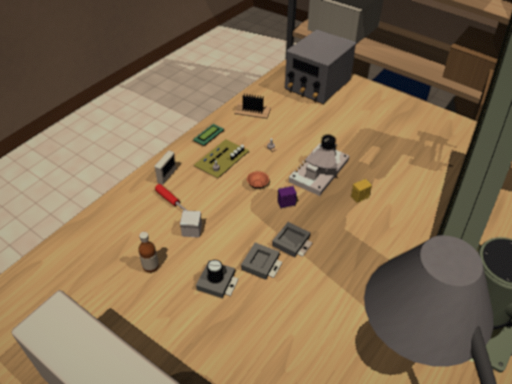

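The top view shows the jig at about (355,217) with its knob at (380,215). The cradles are at (161,222) with the can, (205,243) and (246,252). The side view shows the same row. I'll zoom in on both.

```bash
cat > h.py <<'E'
import numpy as np,cv2
from scipy.spatial.transform import Rotation as R
from workcell import state, grab_frame, camera_model
def cam(n,s=None):
    m=camera_model(n);K=np.array([[m['fx'],0,m['cx']],[0,m['fy'],m['cy']],[0,0,1]])
    if n=='wrist':
        T=np.eye(4);T[:3,:3]=R.from_euler('xyz',s['ee_rot'],degrees=True).as_matrix();T[:3,3]=s['ee_pos']
        T=T@m['mount'];Rc,o=T[:3,:3],T[:3,3]
    else: Rc,o=R.from_euler('xyz',m['rotation'],degrees=True).as_matrix(),np.array(m['origin'])
    return K,m['dist'],Rc,o
def rays(c,px):
    K,d,Rc,o=c
    p=cv2.undistortPoints(np.array(px,float).reshape(-1,1,2),K,d).reshape(-1,2)
    v=np.c_[p[:,0],-p[:,1],-np.ones(len(p))]@Rc.T
    return o,v/np.linalg.norm(v,axis=1,keepdims=True)
def plane(c,px,z):
    o,v=rays(c,px);return o+v*((z-o[2])/v[:,2])[:,None]
def tri(obs): # list of (cam,px)
    A=np.zeros((3,3));b=np.zeros(3);L=[]
    for c,p in obs:
        o,v=rays(c,[p]);M=np.eye(3)-np.outer(v[0],v[0]);A+=M;b+=M@o;L.append((o,M))
    x=np.linalg.solve(A,b);return x,[np.linalg.norm(M@(x-o)) for o,M in L]
def proj(c,P):
    K,d,Rc,o=c;q=(np.atleast_2d(P)-o)@Rc;q=q*[1,-1,-1]
    return cv2.projectPoints(q,np.zeros(3),np.zeros(3),K,d)[0].reshape(-1,2)
E
python3 - <<'E'
from h import *
print(R.from_euler('xyz',state()['ee_rot'],degrees=True).as_matrix().round(3))
t=cv2.imread('pics/top0.png');s=cv2.imread('pics/side0.png')
f=lambda i,x,y,w,h:cv2.resize(i[y:y+h,x:x+w],(400,300),interpolation=cv2.INTER_CUBIC)
cv2.imwrite('pics/z.png',np.vstack([np.hstack([f(t,305,180,100,75),f(t,170,210,100,75)]),np.hstack([f(s,275,130,90,68),f(s,235,215,90,68)])]))
c=cam('top')
for n,p,z in(('knob',(380,214),98),('jig',(355,217),20),('can',(157,220),63),('mid',(204,242),22),('right',(246,252),22)):print(n,plane(c,[p],z).round(0))
E
```

```text
[[ 0.974  0.225 -0.   ]
 [ 0.225 -0.974  0.001]
 [ 0.    -0.001 -1.   ]]
knob [[ 545. -242.   98.]]
jig [[ 542. -206.   20.]]
can [[539. 262.  63.]]
mid [[487. 159.  22.]]
right [[462.  58.  22.]]
```

View pics/z.png

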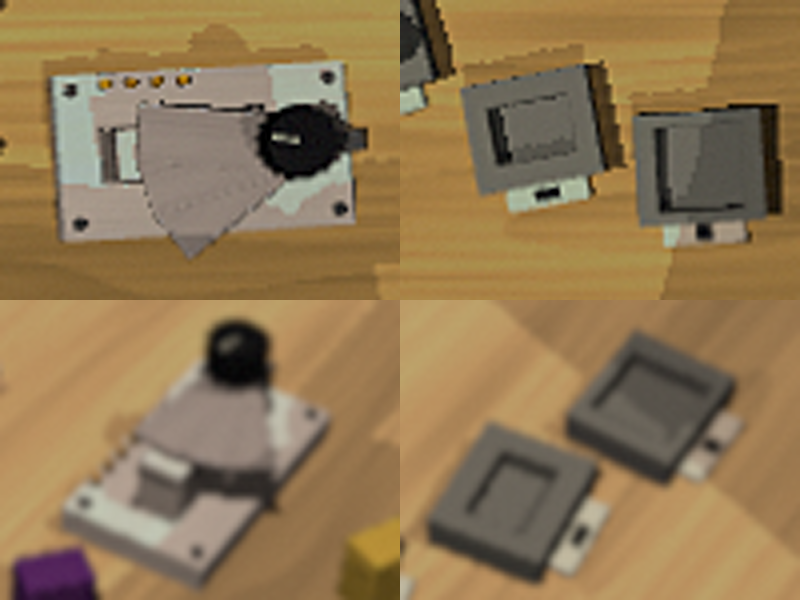

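The zoom shows that the middle cradle (top view, about (205,243)) has the oblong recess and the right one has the square recess. The module pokes out from under the fan on its +y side. Next I'll move the wrist over the jig.

Call:
carry_out(
  commands=[
    [0,0,-77,476,-234,14,1],
    [0,0,-77,476,-234,14,1],
    [0,0,-77,476,-234,14,1],
    [0,0,-77,476,-234,14,1],
    [0,0,-77,476,-234,14,1],
    [0,0,-77,476,-234,14,1],
    [0,0,-77,476,-234,14,1],
    [0,0,-77,476,-234,14,1],
    [0,0,-77,476,-234,14,1],
    [0,0,-77,476,-234,14,1],
    [0,0,-77,476,-234,14,1],
    [0,0,-77,476,-234,14,1],
    [0,0,-77,476,-234,14,1],
    [0,0,-77,476,-234,14,1],
    [0,0,-77,476,-234,14,1],
  ],
  force=55,
)

```text
time_s: 1.65
ee_pos: [539.5, -226.2, 200.1]
ee_rot: [-180.0, 0.0, 89.9]
force: [-0.1, 0.0, -0.5]
gripper_width: 91.2
gripper_force: 0.0
```

Run:
```python
from h import *
import pickle
s=state();im=grab_frame('wrist');pickle.dump((s,im),open('pics/w1.pkl','wb'));cv2.imwrite('pics/w1.png',im[:,:,::-1])
print(s['ee_pos'],s['ee_rot'],s['qpos'],s['time_s'])
w=cam('wrist',s)
print('pred knob top',proj(w,[545,-242,98]))
T=np.load('pics/top0.npy');S=np.load('pics/side0.npy')
for n,i,(x,y,a,b) in(('top',T,(360,200,50,30)),('side',S,(315,130,30,30)),('w',im,(0,0,512,384))):
    m=np.zeros(i.shape[:2],np.uint8);m[y:y+b,x:x+a]=(i[y:y+b,x:x+a].max(2)<45)*255
    k,l,st,ce=cv2.connectedComponentsWithStats(m)
    for j in range(1,k):
        if st[j,4]>60: print(n,st[j],ce[j].round(1))
```

```text
[ 539.50723602 -226.1875021   200.05534008] [-1.79982780e+02  1.26357104e-02  8.98962116e+01] [-2.38615610e+01  1.97253194e+01  8.95818873e+01 -1.96036995e-02
  7.07034646e+01 -2.37512908e+01] 1.65
pred knob top [[252.91769569 204.14276779]]
top [369 206  23  19 293] [379.9 214.7]
side [322 136  13  14 139] [328.3 142.8]
w [232   0  43  31 356] [252.9  15.9]
w [451   0  16  15 120] [457.4   5.9]
w [476   9  11  22 177] [480.9  19.4]
w [472  37  11  20 152] [477.1  46.3]
w [433  51  16  58 446] [439.7  79.4]
w [468  64  10  21 157] [472.4  73.6]
w [507 117   5  23  65] [509.6 130.7]
w [ 233  179   39   45 1258] [251.8 200.9]
w [    0   209   512   175 51575] [261.1 314.7]
```

View pics/w1.png

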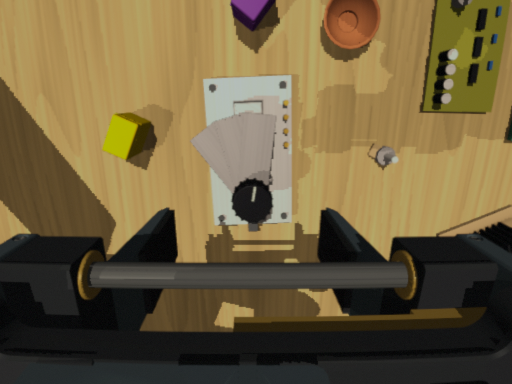

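The wrist view shows the knob at (252,200), the jig corners at about (206,78), (291,75), (293,222) and (216,226), and the module's end at (248,104). I'll refine the positions.

Run:
```python
from h import *
import pickle
s,im=pickle.load(open('pics/w1.pkl','rb'));w=cam('wrist',s);t=cam('top');sd=cam('side')
for z in(98,85,72):print(z,plane(w,[(252,200.9)],z).round(1),plane(t,[(379.9,214.7)],z).round(1),plane(sd,[(328.3,142.8)],z).round(1))
print(tri([(w,(252,200.9)),(t,(379.9,214.7)),(sd,(328.3,142.8))]))
hsv=cv2.cvtColor(im,cv2.COLOR_RGB2HSV)
# holes
g=im.max(2)
for x,y in((212,88),(284,86),(284,216),(222,218)):
    p=255-g[y-7:y+8,x-7:x+8].astype(float);p=np.clip(p-150,0,None)
    yy,xx=np.mgrid[y-7:y+8,x-7:x+8];c=((p*xx).sum()/p.sum(),(p*yy).sum()/p.sum());print('hole',np.round(c,1),plane(w,[c],20).round(1))
# rows edges of jig by saturation
S=hsv[:,:,1].astype(int)
for y in(85,95,105,215):
    print(y,''.join('#' if v<75 else '.' for v in S[y,195:305]))
for x in(225,235,245,270,282):
    col=S[65:235,x];k=np.where(col<75)[0]+65;print(x,k.min(),k.max())
# mask corners in the top image
c=np.load('pics/top0.npy');
crop=lambda i,x,y,a,b,W,H:cv2.resize(i[y:y+b,x:x+a],(W,H),interpolation=cv2.INTER_CUBIC)
cv2.imwrite('pics/z2.png',np.hstack([crop(im,195,65,110,165,400,600),crop(im,215,85,60,90,400,600)])[:,:,::-1])
```

```text
98 [[ 544.1 -238.6   98. ]] [[ 543.9 -241.4   98. ]] [[ 533.4 -224.5   98. ]]
85 [[ 544.3 -243.1   85. ]] [[ 544.4 -245.9   85. ]] [[ 540.2 -239.4   85. ]]
72 [[ 544.5 -247.7   72. ]] [[ 545.  -250.4   72. ]] [[ 547.  -254.3   72. ]]
(array([ 544.33695138, -247.16195203,   77.91770942]), [np.float64(1.4546960253924015), np.float64(1.2086267239130697), np.float64(0.5583370792335457)])
hole [211.9  87.5] [[ 499.4 -128.9   20. ]]
hole [282.2  84.5] [[ 579.5 -125.9   20. ]]
hole [283.3 215.2] [[ 585.7 -285.5   20. ]]
hole [221.2 218.7] [[ 505.7 -290.1   20. ]]
85 ........#########################################################################################.............
95 .........########################################################################################.............
105 ..........###############################################################################....####.............
215 ...................##############################################################################.............
225 78 224
235 77 224
245 77 223
270 76 223
282 75 222
```

View pics/z2.png

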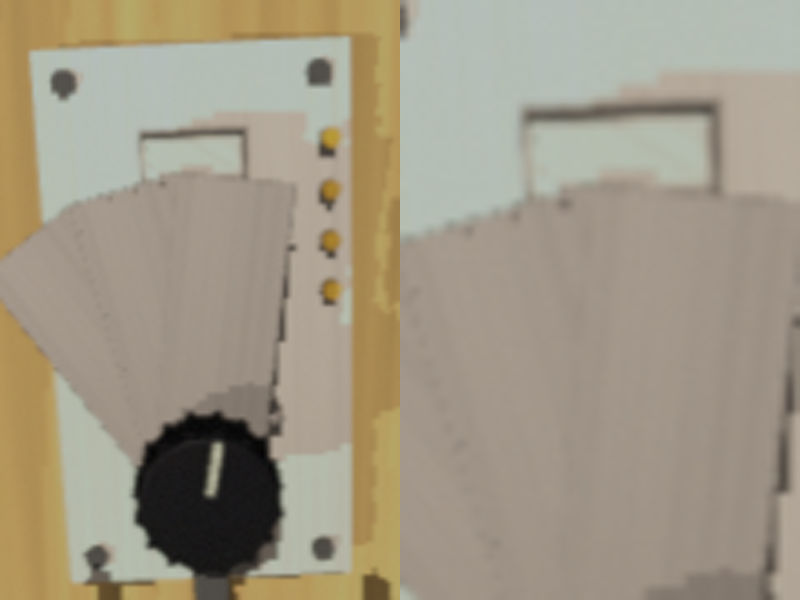

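The estimates agree: jig centre (542.6,-207.6) with yaw 2.4°, knob axis (544,-242.5), and module about (541,-167.6). I'll descend onto the knob and grip it.

Call:
carry_out(
  commands=[
    [0,0,0,-16,4.5,45,1],
    [0,0,0,-16,4.5,90,1],
    [0,0,0,-16,4.5,118,1],
    [0,0,0,-16,4.5,131,1],
    [0,0,0,-16,4.5,131,1],
    [0,0,0,-16,4.5,131,-1],
    [0,0,0,-16,4.5,131,-1],
    [0,0,0,-16,4.5,131,-1],
    [0,0,0,-16,4.5,131,-1],
    [0,0,0,-16,4.5,131,-1],
    [0,0,0,-16,4.5,131,-1],
    [0,0,0,-16,4.5,131,-1],
    [0,0,0,-16,4.5,131,-1],
  ],
  force=55,
)

```text
time_s: 3.0
ee_pos: [544.2, -241.2, 69.0]
ee_rot: [-179.9, -0.0, 90.0]
force: [-4.0, 0.7, 3.5]
gripper_width: 39.0
gripper_force: 55.0
```

Call:
carry_out(
  commands=[
    [0,0,8,0,0,0,-1],
    [0,0,16,0,0,0,-1],
    [0,0,24,0,0,0,-1],
    [0,0,32,0,0,0,-1],
    [0,0,40,0,0,0,-1],
    [0,0,48,0,0,0,-1],
    [0,0,56,0,0,0,-1],
    [0,0,64,0,0,0,-1],
    [0,0,72,0,0,0,-1],
    [0,0,80,0,0,0,-1],
    [0,0,85,0,0,0,-1],
    [0,0,85,0,0,0,-1],
    [0,0,85,0,0,0,1],
    [0,0,85,0,0,0,1],
    [0,0,85,0,0,0,1],
    [0,0,85,0,0,0,1],
  ],
)

```text
time_s: 4.6
ee_pos: [545.0, -241.0, 68.9]
ee_rot: [-180.0, 0.0, 5.0]
force: [0.1, 0.8, -0.2]
gripper_width: 68.7
gripper_force: 0.0
```

Call:
carry_out(
  commands=[
    [0,0,0,0,0,-35,1],
    [0,0,0,0,0,-60,1],
    [0,0,0,0,0,-60,1],
  ],
)

```text
time_s: 4.9
ee_pos: [547.4, -242.1, 132.8]
ee_rot: [179.8, -0.4, 5.0]
force: [0.2, -0.3, 0.2]
gripper_width: 90.5
gripper_force: 0.0
```

Run:
```python
from h import *
import pickle
i=grab_frame('side');s=state();w=grab_frame('wrist');pickle.dump((s,w),open('pics/w2.pkl','wb'))
print(s['ee_pos'],s['ee_rot'],s['gripper_width'],s['time_s'])
cv2.imwrite('pics/z3.png',np.hstack([cv2.resize(w,(460,345)),cv2.resize(i[110:230,245:361],(334,345))])[:,:,::-1])
```

```text
[ 546.02626278 -241.56887914  130.69244822] [179.88500411  -0.20274612   5.00445627] 91.10940002513598 4.95
```

View pics/z3.png

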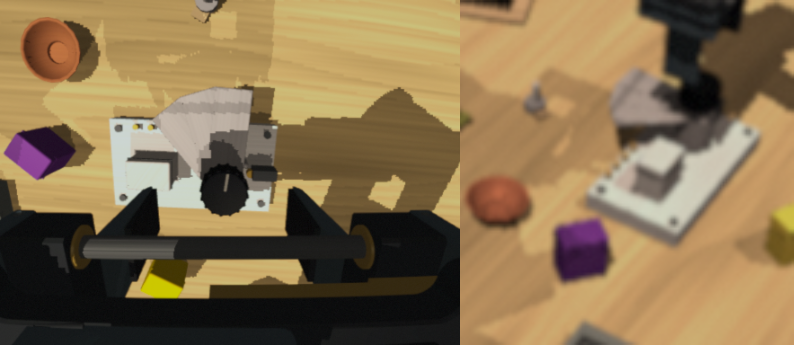

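The plate has turned about 85° and the module now stands clear in the picture. I'll go back, regrasp, and drive the knob through the detent.

Call:
carry_out(
  commands=[
    [0,0,-8.5,0,0,0,1],
    [0,0,-17,0,0,0,1],
    [0,0,-25.5,0,0,0,1],
    [0,0,-34,0,0,0,1],
    [0,0,-42.5,0,0,0,1],
    [0,0,-51,0,0,0,1],
    [0,0,-59.5,0,0,0,1],
    [0,0,-68,0,0,0,1],
    [0,0,-70,0,0,20,1],
    [0,0,-70,0,0,45,1],
    [0,0,-70,0,0,60,1],
    [0,0,-70,0,0,60,1],
    [0,0,-70,0,0,60,-1],
    [0,0,-70,0,0,60,-1],
    [0,0,-70,0,0,60,-1],
    [0,0,-70,0,0,60,-1],
    [0,0,-70,0,0,60,-1],
    [0,0,-70,0,0,60,-1],
    [0,0,-70,0,0,60,-1],
  ],
  force=60,
)

```text
time_s: 6.9
ee_pos: [544.8, -241.2, 69.0]
ee_rot: [-180.0, 0.0, 75.0]
force: [0.2, 0.6, 0.7]
gripper_width: 39.1
gripper_force: 60.0
```

Call:
carry_out(
  commands=[
    [0,0,7,0,0,0,-1],
    [0,0,14,0,0,0,-1],
    [0,0,21,0,0,0,-1],
    [0,0,26,0,0,0,-1],
    [0,0,30,0,0,0,-1],
    [0,0,34,0,0,0,-1],
    [0,0,38,0,0,0,-1],
    [0,0,42,0,0,0,-1],
    [0,0,46,0,0,0,-1],
    [0,0,50,0,0,0,-1],
    [0,0,54,0,0,0,-1],
    [0,0,57,0,0,0,-1],
    [0,0,57,0,0,0,-1],
    [0,0,57,0,0,0,-1],
  ],
)

```text
time_s: 8.3
ee_pos: [546.6, -242.6, 69.1]
ee_rot: [179.8, -0.1, 18.2]
force: [4.9, -3.5, -3.2]
gripper_width: 38.8
gripper_force: 60.0
```

```bash
python3 -c "
from h import *
s=state();print(s['ee_pos'],s['ee_rot'],s['torque'],s['gripper_width'],s['gripper_force'])"
```

```text
[ 546.64190836 -242.60089976   69.10773188] [ 1.79756322e+02 -1.24480695e-01  1.82080763e+01] [-0.4979275  -0.6503601   0.88709828] 38.83404434728589 59.99844968318939
```

Call:
carry_out(
  commands=[
    [0,0,0,0,0,0,1],
    [0,0,0,0,0,0,1],
    [0,0,0,0,0,0,1],
    [0,0,0,0,0,0,1],
    [0,0,0,0,0,0,1],
    [0,0,0,0,0,-35,1],
    [0,0,0,0,0,-80,1],
    [0,0,0,10,-50,-110,1],
    [0,0,0,10,-70,-110,1],
    [0,0,0,10,-70,-110,1],
    [0,0,0,10,-70,-110,1],
  ],
)

```text
time_s: 9.4
ee_pos: [532.8, -171.4, 179.2]
ee_rot: [180.0, -0.0, 18.1]
force: [-0.3, -0.8, -0.0]
gripper_width: 91.0
gripper_force: 0.0
```

Run:
```python
from h import *
import pickle
i=grab_frame('top');s=state();w=grab_frame('wrist');pickle.dump((s,w),open('pics/w3.pkl','wb'))
print(s['ee_pos'],s['ee_rot'],s['gripper_width'],s['time_s'])
c=cam('wrist',s);print(proj(c,[[544,-242.5,98],[540.9,-167.6,58],[540.9,-167.6,20]]))
cv2.imwrite('pics/z4.png',w[60:330,90:450,::-1].repeat(2,0).repeat(2,1))
```

```text
[ 532.79975856 -171.85906548  178.68933135] [1.79980639e+02 2.38785653e-02 1.80104303e+01] 90.77764452389088 9.45
[[325.75150395 206.10094117]
 [246.95933473 174.0741076 ]
 [246.96195615 166.06137886]]
```

View pics/z4.png

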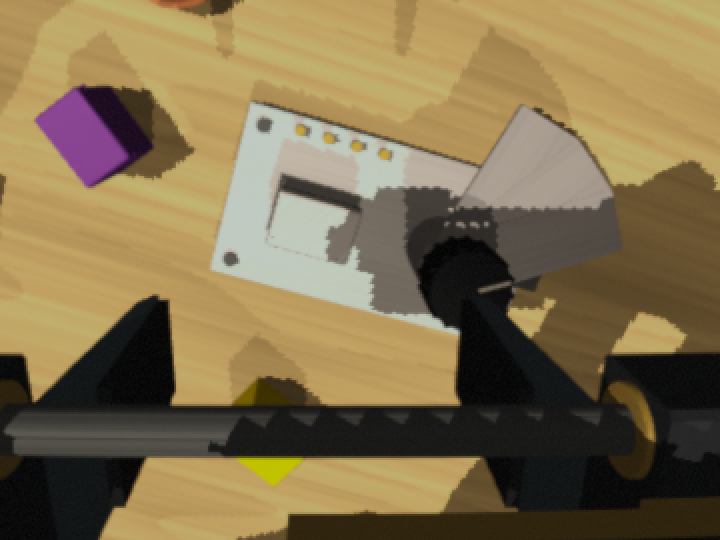

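The plate has swung well clear and the pointer has turned to the far side. The module top is centred at about (246.5,173.5) in wrist pixels, against a predicted (247,174.1). I'll check the knob angle and the module's height, and measure the cradle from the top and side views.

Run:
```python
from h import *
import pickle
C={};
for k,(x,y,a,b) in(('w1',(240,185,30,35)),('w2',(230,190,50,45)),('w3',(318,180,40,40))):
    s,im=pickle.load(open(f'pics/{k}.pkl','rb'));c=C[k]=cam('wrist',s)
    uv=proj(c,[544,-242.5,98])[0]
    g=im.max(2);yy,xx=np.mgrid[0:384,0:512];m=(g>75)&(np.hypot(xx-uv[0],yy-uv[1])<19)
    n,l,st,ce=cv2.connectedComponentsWithStats(m.astype(np.uint8))
    for j in range(1,n):
        if st[j,4]>8:
            P=plane(c,np.argwhere(l==j)[:,::-1],98)[:,:2];u,S,v=np.linalg.svd(P-P.mean(0));d=v[0]*np.sign(v[0]@(P.mean(0)-[544,-242.5]))
            print(k,st[j,4],P.mean(0).round(1),S.round(1),'dir',np.degrees(np.arctan2(d[1],d[0])).round(1),'cen', np.degrees(np.arctan2(*(P.mean(0)-[544,-242.5])[::-1])).round(1))
print(tri([(C['w2'],(166,195)),(C['w3'],(246.5,173.5))]))
cor=np.array([(283,190),(360,210),(345,263),(267,243)])/2+[90,60]
print(plane(C['w3'],cor,58).round(1),plane(C['w3'],cor,58).mean(0))
# cradle: grey blocks in top and side
for n,(x,y,a,b) in(('top',(170,210,100,75)),('side',(235,235,50,45))):
    im=np.load(f'pics/{n}0.npy');h=cv2.cvtColor(im,cv2.COLOR_RGB2HSV)
    m=np.zeros(im.shape[:2],np.uint8);m[y:y+b,x:x+a]=((h[...,1]<40)&(h[...,2]>85)&(h[...,2]<130))[y:y+b,x:x+a]
    k,l,st,ce=cv2.connectedComponentsWithStats(m,connectivity=4)
    for j in range(1,k):
        if st[j,4]>80:
            q=cv2.findContours((l==j).astype(np.uint8),cv2.RETR_EXTERNAL,cv2.CHAIN_APPROX_NONE)[0][0]
            r=cv2.minAreaRect(q);P=plane(cam(n),cv2.boxPoints(r),22)
            print(n,st[j],np.round(r[0],1),'c',P.mean(0).round(1),'sides',np.linalg.norm(np.diff(P[:3],axis=0),axis=1).round(1),'yaw',[np.degrees(np.arctan2(e[1],e[0])).round(1) for e in np.diff(P[:3],axis=0)])
```

```text
w1 54 [ 544.3 -232.1] [33.3  7.2] dir 81.9 cen 88.5
w2 46 [ 553.3 -242.5] [21.3  4.7] dir -4.2 cen -0.2
w3 29 [ 549.7 -250.9] [22.9  2.7] dir -57.0 cen -55.7
(array([ 539.75130275, -167.46630503,   51.07860988]), [np.float64(0.05387125723949729), np.float64(0.053871257239445955)])
[[ 554.9 -146.7   58. ]
 [ 557.1 -186.9   58. ]
 [ 528.1 -188.8   58. ]
 [ 525.9 -147.    58. ]] [ 541.51963603 -167.35711487   58.        ]
top [185 226  35  32 700] [202.6 242.4] c [485.7 162.1  22. ] sides [74.3 66. ] yaw [np.float64(-79.8), np.float64(-169.3)]
top [228 237  31  29 380] [243.9 251.4] c [463.8  63.4  22. ] sides [71.9 63.4] yaw [np.float64(-86.7), np.float64(-176.8)]
```

The knob turned about 140° (2.45 rad), so it is past the click. The module is at (541,-167.5). The cradle is at about (485.7,162) with yaw of about 10.5°. I'll check it from above with the wrist camera before grasping.

Call:
carry_out(
  commands=[
    [0,0,-82,48,-302,-12,1],
    [0,0,-82,48,-302,-12,1],
    [0,0,-82,48,-302,-12,1],
    [0,0,-82,48,-302,-12,1],
    [0,0,-82,48,-302,-12,1],
    [0,0,-82,48,-302,-12,1],
    [0,0,-82,48,-302,-12,1],
    [0,0,-82,48,-302,-12,1],
    [0,0,-82,48,-302,-12,1],
    [0,0,-82,48,-302,-12,1],
    [0,0,-82,48,-302,-12,1],
    [0,0,-82,48,-302,-12,1],
    [0,0,-82,48,-302,-12,1],
  ],
)

```text
time_s: 10.8
ee_pos: [485.5, 130.1, 190.6]
ee_rot: [-180.0, 0.0, 99.9]
force: [-0.0, -0.3, -1.0]
gripper_width: 91.1
gripper_force: 0.0
```

Run:
```python
from h import *
import pickle
s=state();w=grab_frame('wrist');pickle.dump((s,w),open('pics/w4.pkl','wb'))
print(s['ee_pos'],s['ee_rot'],s['time_s'])
c=cam('wrist',s);uv=proj(c,[485.7,162.1,22])[0].astype(int);print(uv)
x,y=uv-[75,75];print(x,y);y=max(y,0)
cv2.imwrite('pics/z5.png',cv2.resize(w[y:y+150,x:x+150],(600,600),interpolation=cv2.INTER_CUBIC)[:,:,::-1])
```

```text
[485.45116297 130.07966303 190.62798984] [-1.79973203e+02  1.06674135e-02  9.98859225e+01] 10.8
[252 146]
177 71
```

View pics/z5.png

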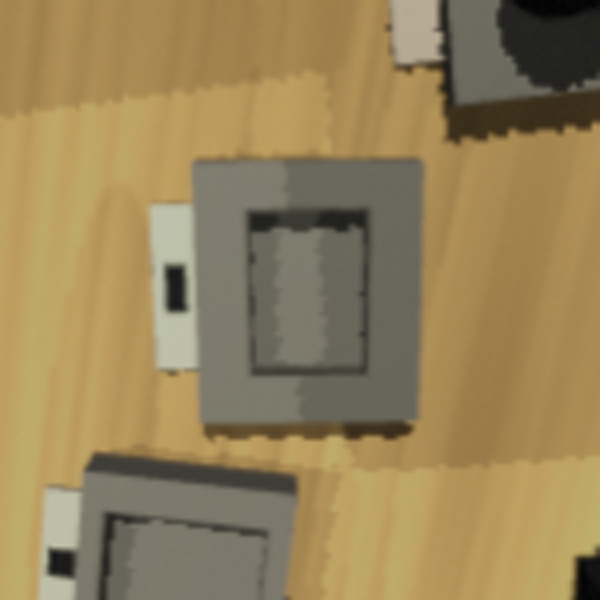

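The crop shows the oblong recess mouth at crop corners (248,210), (369,210), (367,374) and (252,375). The block corners are (193,160), (423,160), (418,419) and (204,422).

Run:
```python
from h import *
import pickle
s,w=pickle.load(open('pics/w4.pkl','rb'));c=cam('wrist',s)
for q in([(248,210),(369,210),(367,374),(252,375)],[(193,160),(423,160),(418,419),(204,422)]):
    p=np.array(q)/4+[177,71]-.4
    P=plane(c,p,22);e=np.roll(P,-1,0)-P
    print(P.mean(0).round(1),np.linalg.norm(e,axis=1).round(1),np.degrees(np.arctan2(e[:,1],e[:,0])).round(1))
uv=proj(c,P.mean(0))[0]
print(tri([(c,uv),(cam('top'),(202.6,242.4))]))
```

```text
[487.3 165.   22. ] [34.4 47.6 34.  47.9] [   9.9  -79.7 -169.6  100.8]
[487.5 164.9  22. ] [64.7 75.2 63.9 76.1] [   9.9  -79.4 -169.3  101.2]
(array([486.64449507, 163.56091487,  14.53935233]), [np.float64(1.2428383999042152), np.float64(1.242838399904104)])
```

The recess sizes fit at z 22 (34.2 × 47.8). Its centre is (487.3,165) with yaw 10.2°. Now I'll go to the module.

Call:
carry_out(
  commands=[
    [0,0,7.4,-303,3.5,60,1],
    [0,0,7.4,-303,3.5,60,1],
    [0,0,7.4,-303,3.5,60,1],
    [0,0,7.4,-303,3.5,60,1],
    [0,0,7.4,-303,3.5,60,1],
    [0,0,7.4,-303,3.5,60,1],
    [0,0,7.4,-303,3.5,60,1],
    [0,0,7.4,-303,3.5,60,0.5],
    [0,0,7.4,-303,3.5,60,0.5],
    [0,0,7.4,-303,3.5,60,0.5],
    [0,0,7.4,-303,3.5,60,0.5],
  ],
  force=25,
)

```text
time_s: 11.95
ee_pos: [541.3, -165.9, 131.5]
ee_rot: [180.0, 0.0, 92.7]
force: [-1.1, 0.4, -0.1]
gripper_width: 68.4
gripper_force: 0.0
```

Call:
carry_out(
  commands=[
    [0,0,0,-1,0,40,0.5],
    [0,0,0,-1,0,75,0.5],
    [0,0,0,-1,0,95,0.5],
    [0,0,0,-1,0,101,0.5],
    [0,0,0,-1,0,101,0.5],
    [0,0,0,-1,0,101,-1],
    [0,0,0,-1,0,101,-1],
    [0,0,0,-1,0,101,-1],
    [0,0,0,-1,0,101,-1],
    [0,0,0,-1,0,101,-1],
    [0,0,0,-1,0,101,-1],
    [0,0,0,-1,0,101,-1],
  ],
  force=25,
)

```text
time_s: 13.15
ee_pos: [541.3, -168.5, 30.3]
ee_rot: [180.0, 0.0, 92.6]
force: [-1.2, 0.4, 4.5]
gripper_width: 30.0
gripper_force: 25.0
```

Call:
carry_out(
  commands=[
    [0,0,0,0,0,-10,-1],
    [0,0,0,0,0,-25,-1],
    [0,0,0,0,0,-50,-1],
    [0,0,0,0,0,-80,-1],
    [0,0,0,0,0,-100,-1],
    [0,0,0,0,0,-100,-1],
    [0,0,0,0,0,-100,-1],
  ],
)

```text
time_s: 13.85
ee_pos: [541.0, -168.2, 129.6]
ee_rot: [-180.0, -0.0, 92.6]
force: [-1.1, -0.6, -2.0]
gripper_width: 30.1
gripper_force: 25.0
```

Run:
```python
from h import *
import pickle
s=state();w=grab_frame('wrist');pickle.dump((s,w),open('pics/w5.pkl','wb'))
print(s['ee_pos'],s['ee_rot'],s['time_s'],s['gripper_width'])
c=cam('wrist',s);Rt=R.from_euler('xyz',s['ee_rot'],degrees=True).as_matrix()
top=np.array([[a,b,-27.7] for a in(-21,23) for b in(-15,15)])@Rt.T+s['ee_pos'];print(proj(c,top).round(1))
cv2.imwrite('pics/z6.png',cv2.resize(w[110:310,150:350],(600,600))[:,:,::-1])
```

```text
[ 540.95651364 -168.17604411  129.63451313] [-1.79983956e+02 -5.14083970e-03  9.25932897e+01] 13.85 30.0593844845563
[[221.2 289.9]
 [273.6 289.9]
 [218.9 218.7]
 [275.9 218.7]]
```

View pics/z6.png

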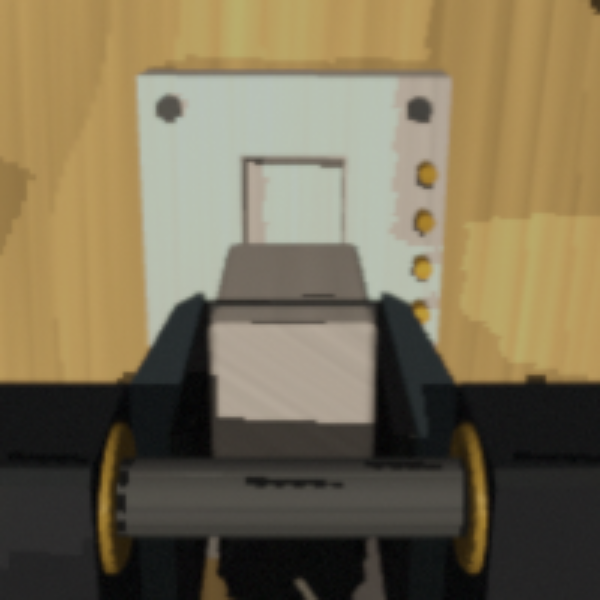

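The wrist view shows the module held upright between the pads, clear of the empty socket, with its front top edge at row 217. I'll carry it over the cradle.

Call:
carry_out(
  commands=[
    [0,0,-0.5,15,-2,-5,-1],
    [0,0,-1.5,45,-5,-10,-1],
    [0,0,-2,85,-10,-10,-1],
    [0,0,-3,125,-14,-10,-1],
    [0,0,-4,165,-19,-10,-1],
    [0,0,-5,205,-24,-10,-1],
    [0,0,-6,245,-28,-10,-1],
    [0,0,-7,285,-33,-10,-1],
    [0,0,-7.6,315,-36,-5,-1],
    [0,0,-7.6,330,-38,0,-1],
    [0,0,-7.6,334,-38.5,0,-1],
    [0,0,-7.6,334,-38.5,0,-1],
    [0,0,-7.6,334,-38.5,0,-1],
    [0,0,-7.6,334,-38.5,0,-1],
  ],
)

```text
time_s: 15.3
ee_pos: [488.0, 162.5, 130.0]
ee_rot: [180.0, 0.0, 100.1]
force: [0.5, 0.6, -2.4]
gripper_width: 29.6
gripper_force: 25.0
```

```bash
python3 -c "
from h import *
s=state();print(s['ee_pos'],s['ee_rot'],s['gripper_width'],s['force'])"
```

```text
[488.02850099 162.48619767 130.04193141] [1.79994146e+02 2.04984310e-02 1.00098699e+02] 29.59653374156304 [ 0.49921459  0.59924712 -2.43397669]
```

Call:
carry_out(
  commands=[
    [0,0,0,1,-0.3,25,-1],
    [0,0,0,1,-0.3,50,-1],
    [0,0,0,1,-0.3,70,-1],
    [0,0,0,1,-0.3,78,-1],
    [0,0,0,1,-0.3,81,-1],
    [0,0,0,1,-0.3,84,-1],
    [0,0,0,1,-0.3,87,-1],
    [0,0,0,1,-0.3,90,-1],
    [0,0,0,1,-0.3,90,-1],
  ],
)

```text
time_s: 16.2
ee_pos: [487.3, 164.5, 40.0]
ee_rot: [180.0, 0.0, 100.2]
force: [-1.0, -0.6, -1.2]
gripper_width: 30.1
gripper_force: 25.0
```

Call:
carry_out(
  commands=[
    [0,0,0,0,0,3,-1],
    [0,0,0,0,0,6,-1],
    [0,0,0,0,0,8,-1],
    [0,0,0,0,0,9.5,-1],
    [0,0,0,0,0,10,-1],
    [0,0,0,0,0,10,-1],
  ],
)

```text
time_s: 16.8
ee_pos: [487.2, 164.5, 30.3]
ee_rot: [180.0, 0.0, 100.2]
force: [-1.2, -0.5, 1.9]
gripper_width: 29.7
gripper_force: 25.0
```

Call:
carry_out(
  commands=[
    [0,0,0,0,0,0,0],
    [0,0,0,0,0,0,0.5],
    [0,0,0,0,0,0,0.5],
    [0,0,0,0,0,0,0.5],
    [0,0,0,0,0,-25,0.5],
    [0,0,0,0,0,-65,0.5],
    [0,0,0,0,0,-110,0.5],
    [0,0,0,-40,0,-160,0.5],
    [0,0,0,-70,0,-160,0.5],
    [0,0,0,-70,0,-160,0.5],
    [0,0,0,-70,0,-160,0.5],
  ],
)

```text
time_s: 17.9
ee_pos: [499.5, 95.2, 189.9]
ee_rot: [180.0, -0.0, 100.1]
force: [-0.1, 0.8, 0.4]
gripper_width: 68.5
gripper_force: 0.0
```

Run:
```python
from h import *
s=state();w=grab_frame('wrist');t=grab_frame('top');d=grab_frame('side')
c=cam('wrist',s);u=proj(c,[487.3,165,22])[0].astype(int);print(u,s['time_s'],proj(c,[487.3,165,58]))
f=lambda i,x,y,a,b:cv2.resize(i[y:y+b,x:x+a],(400,300),interpolation=cv2.INTER_CUBIC)
cv2.imwrite('pics/z7.png',np.vstack([np.hstack([f(w,u[0]-80,max(u[1]-60,0),160,120),f(t,150,190,260,195)]),np.hstack([f(d,275,130,90,68),f(d,205,205,120,90)])])[:,:,::-1])
```

```text
[247 111] 17.9 [[247.18452078 112.77622521]]
```

View pics/z7.png

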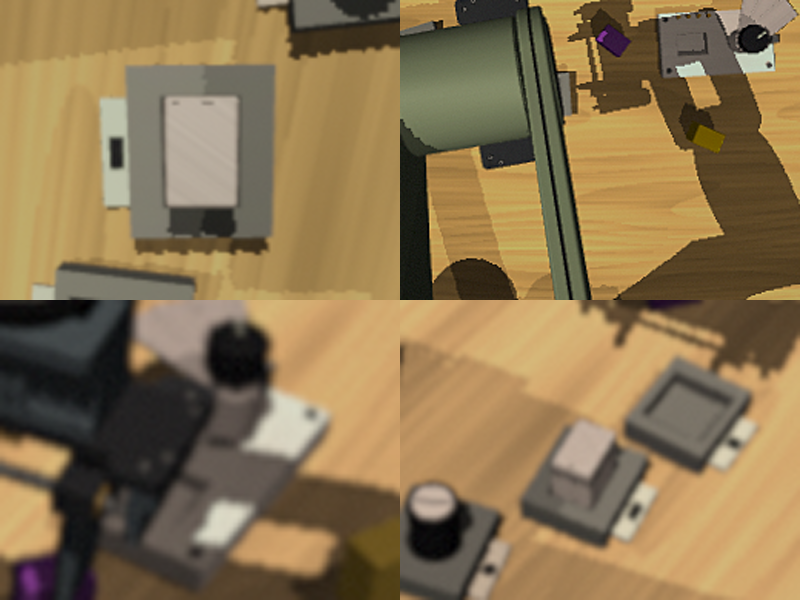

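The module stands upright, seated in the oblong recess of the middle cradle. The plate is still swung away, and the other objects in view look undisturbed. I'll hand it in.

```bash
python3 -c "
import workcell
from workcell import workorder
print(workorder.job_done())"
```

```text
the job is handed in; nothing more can be done
None
```

The knob is clicked past its detent (about 140°, in two grasps), the module stands upright and fully down in its oblong cradle, and the job was handed in at about 18 s of the 58 s limit.

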